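Change the stand's supply over to the locked-off griddle switch

ROBOT

A 7-joint arm with a two-finger parallel gripper is mounted at the origin on the work surface. World frame = base frame: x ahead of the robot, y to its left, z up, the work surface at z = 0. Lengths are in m, angles in rad, forces in N, time in s.
With the tool pointing down it reaches from about 0.35 to 0.9 m from the base axis. Payload 8.1 kg.
Tool frame: the origin (TCP) lies midway between the tips of the shut fingers; the grasp point (between the pads) lies arm.grasp_offset behind it (arm.grasp_offset is the distance from the TCP to the grasp point, in m); z points along the fingers, y is the line along which they close (so a half turn about z gives the same grasp; the last joint's range is limited). The gripper opens to 92 mm and grips with 3 to 60 N. Pads are 19 mm wide; open, the fingers measure 130 mm over their backs; the gripper's body (75 mm by 190 mm) begins 47 mm behind the grasp point.
Start: joints at [-1.207, 0.434, 0.025, 1.573, -0.012, 1.134, -0.075], TCP at [0.281, 0.558, 0.227] pointing down, gripper open.
Joint ranges: [-2.62, 2.62], [-0.44, 2.09], [-1.27, 1.32], [0.08, 2.57], [-1.32, 4.46], [0.12, 2], [-2.74, 2.74]. Speed limits (rad/s): [2.22, 2.22, 3.01, 3.01, 3.14, 3.14, 3.14].

INTERFACE

Orientations are given as a rotation vector (axis times angle).
In Python, from cell import observe, imaging, arm gives the robot as it stands.
- The arm moves only by the tool apply_moves, never from a script. Its argument "commands" is a list of rows, each a list of 5 numbers: the opening in per cent of the stroke, from 0 (shut) to 100 (fully open), then the shift along the world's x, y, z in units of 0.06 m (1.0 is 0.06 m), then the turn about the world's z in units of 0.5 rad (1.0 is 0.5 rad). A call has 1 to 12 rows; each row shifts and turns the commanded pose from where the row before left it; what a row does not reach is not made up. A row lasts 1/8 s, in which the tool goes at most 62.5 mm and 10.7 degrees, less where a joint would pass 70% of its speed; a pose out of reach is approached as far as the arm can. A call with a number of a shift or a turn outside -1 to 1 is refused whole. A call with a gripper value outside its range is refused whole. The fingers move at their own pace and stop on an object; "newtons" is the grip in N (left out, the last holds). Time passes only in rows, so rows that do not move let the fingers close. It gives the time, the measured TCP pose, the force, the opening and the grip force at its end, in the units of the state.
- observe(): the state, without advancing time (a new reading comes with each control period).
- imaging.get_image(name): name is "scene" or "top" or "wrist"; returns (picture, depth): 384x512x3 uint8, red, green, blue; 384x512 float32, m along the optical axis (not along the pixel's ray), 0 where there is no reading.
- imaging.camera_params(name): a dict with "camera_matrix" (3x3 intrinsics, pixels), "origin" and "rotation" of the camera in the world; the wrist camera has in their place "tool_from_camera" (4x4, takes a point from camera to tool coordinates, whose origin is the TCP and whose axes are the flange's). Camera axes: x right, y up, looking along -z (the intrinsics and any distortion apply to the point x, -y, -z); pixel columns grow to the right and rows downward; lengths in m; the calibration is good to about 2 mm. A picture is of the moment at which its call begins: read the wrist's pose just before it. camera_params takes no time and is no camera call.
- arm.sign_off(): hands the job in; it is judged then, once.
The state is a dict: "clock": time; "joints": joint angles; "dq": joint speeds; "joint_efforts": joint torques, N m; "position": TCP position; "ee_rot": TCP orientation; "force": force on the tool from outside, world axes, zero at the start; "ft_torque": the same for the moment, N m; "width": opening from 0.0 (shut) to 1.0 (fully open); "gripper_force": force on a finger pad.
Only numpy, scipy, OpenCV 4.12 (cv2) and the standard library are available. Lean on these libraries where they do the work, as an engineer would, in place of code of your own. Each camera call takes 0.05 s, during which the arm holds its last target. There are 200 camera calls.

TASK

The griddle's supply switch is the box locked off by a steel pin standing upright in its top; the plain box beside it feeds another appliance and is on. First turn the plain box's handle fully to off; then draw the lock pin straight up out of its bore and hang it in the open notch at the front of its own box, resting on its shoulder with the head up, and let go; only then turn the griddle switch's handle fully to on. Leave the mill, the sauce bottle and the jar where they are.

Things in the scene. Friction and masses are not known exactly. Their poses are not given: they have to be found in the camera images.
- lock_box: The griddle's switch box: grey steel enclosure fixed on the counter, 160 (x) by 180 (y) by 80 mm high. Origin: centre of its underside; z up; -x is its front, roughly facing the robot, where a steel fork sticks out 50 mm. Its handle lies on top; a 14 mm bore, 30 mm deep, in the top holds the lock pin.
- lock_handle (a joint): Black rotary handle on the locked box, upright axis: hub 44 mm wide, and a bar 16 mm wide reaching 115 mm from the axis, from 86 to 112 mm above the counter. 0 = off (bar to the box's -x,+y, at 45 deg), 1.57 = on (bar to -x,-y), counterclockwise from above. A snap spring drives it from mid-throw to the nearer stop; about 5 N at the bar's end moves it. The pin blocks it beyond 0.15 rad.
- lock_pivot (a point): Point on the axis of the locked box's handle at mid-height of its bar, 99 mm above the counter; box frame (45, 0, 99) mm. Axes as the box.
- lock_grip (a point): Point in the middle of the bar of the locked box's handle, 95 mm out from the axis, 99 mm above the counter; moves with the handle.
- pin: Lock pin, 110 mm long, 0.1 to 0.2 kg: round steel shank, 12 mm diameter, 72 mm long, under a round steel head, 28 mm diameter, 38 mm high. Origin: lower tip of the shank; z runs up along the pin. At the start it stands in the bore: tip 50 mm, underside of head 122 mm, top of head 160 mm above the counter.
- pin_shoulder (a point): Centre of the underside of the pin's head (its shoulder), 72 mm above the tip.
- bore (a point): Centre of the mouth of the pin's bore in the top of the locked box, 80 mm above the counter.
- notch (a point): Where the pin's shoulder belongs when parked: middle of the notch's seat, level with the fork's top, 80 mm above the counter, 21 mm in front of the box's face; axes as the box. The notch is an 18 mm wide slot between two 16 mm wide, 8 mm thick prongs, open to -x, above and below, its closed end 15 mm behind this point. Lips 8 mm high on the prong ends, 25 to 31 mm in front of it, keep the head in.
- plain_box: The other switch box: the same grey enclosure and handle, 160 by 180 by 80 mm, without pin, bore or fork. On both boxes a small white ring on the top marks off and a small white bar marks on. Origin: centre of its underside, -x is its front, facing roughly the robot.
- plain_handle (a joint): Black rotary handle of the plain box, same shape and sense as the other: 0 = off (bar to the box's -x,+y), 1.57 = on (bar to -x,-y). It starts on.
- plain_pivot (a point): Point on the axis of the plain box's handle at mid-height of its bar, 99 mm above the counter; axes as the box.
- plain_grip (a point): Point in the middle of the bar of the plain box's handle, 95 mm out from the axis, 99 mm above the counter.
- mill: Bystander: steel spice mill, 54 mm diameter, 137 mm high; origin under its centre.
- sauce: Bystander: white sauce bottle, 62 mm diameter, 180 mm high; origin under its centre.
- jar: Bystander: glass jar with a steel cap, 60 mm diameter, 75 mm high; origin under its centre.

How it is judged:
On the way, in this order (a step that is already met when the one before it is completed fails the run):
1. the plain box's handle is fully off while the other is still off (value of joint plain_handle below 0.15 rad and value of joint lock_handle below 0.3 rad), for 0.2 s.
2. the pin hangs in the notch of its box, let go, both handles still off (x of pin_shoulder in the frame of notch between -0.015 and 0.014 m and y of pin_shoulder in the frame of notch between -0.007 and 0.007 m and z of pin_shoulder in the frame of notch between -0.004 and 0.004 m and angle between pin's own z axis and vertical below 0.15 rad and contact force between the fingers and pin below 0.1 N and value of joint each of lock_handle, plain_handle below 0.3 rad), for 0.2 s.
3. the griddle switch's handle is fully on (value of joint lock_handle above 1.42 rad), for 0.2 s.
At the end, for the whole second after the job is handed in: Plain box handle off (below 0.15 rad), griddle box handle on (above 1.42 rad), and the pin hangs at rest, upright within 0.15 rad, in the notch: its shoulder within 4 mm of the fork's top in height, 7 mm across and about 14 mm along the slot from the seat's middle (value of joint lock_handle above 1.42 rad and value of joint plain_handle below 0.15 rad and x of pin_shoulder in the frame of notch between -0.015 and 0.014 m and y of pin_shoulder in the frame of notch between -0.007 and 0.007 m and z of pin_shoulder in the frame of notch between -0.004 and 0.004 m and angle between pin's own z axis and vertical below 0.15 rad and linear speed of pin below 0.02 m/s); the robot touches nothing.
It fails at once if the mill is shifted by more than 40 mm (distance of mill from where it was at the start of the episode above 0.04 m).
It fails at once if the sauce is shifted by more than 40 mm (distance of sauce from where it was at the start of the episode above 0.04 m).
It fails at once if the jar is shifted by more than 40 mm (distance of jar from where it was at the start of the episode above 0.04 m).
It also fails if it takes over 64 s, if anything falls off the work surface, if the arm or the gripper's body presses on something with over 40 N, if the wrist force passes 120 N, or if a joint passes its speed limit or range.

## Working session

There is one attempt and no reset: what is moved stays moved. The work goes in short steps, Python scripts to look and compute and a tool call to move; the robot and the scene stay as the last step left them, time stands still between calls to the robot, and variables do not carry over. Pictures are saved under pics/ and viewed, at most 10 in all, crops included, and the job is handed in when it is done.

Besides the shell and the picture viewer there is one more tool, called after "Call:" by a JSON object that holds its "method" and its "body". apply_moves: Moves the arm, as the interface text tells. Its arguments: {"type":"object","properties":{"commands":{"type":"array"},"newtons":{"type":"number"}},"required":["commands"]}

```bash
mkdir -p pics; cat > h.py <<'E'
import numpy as np, cv2
from cell import observe, imaging, arm
from scipy.spatial.transform import Rotation as R
def grab(n):
    s=observe(); im,d=imaging.get_image(n); p=imaging.camera_params(n)
    K=np.array(p["camera_matrix"])
    if n=="wrist":
        T=np.array(p["tool_from_camera"]); Rw=R.from_rotvec(s["ee_rot"]).as_matrix()
        o=np.array(s["position"])+Rw@T[:3,3]; Rc=Rw@T[:3,:3]
    else: o=np.array(p["origin"]); Rc=np.array(p["rotation"])
    return im,d,K,o,Rc,p
def cloud(d,K,o,Rc):
    v,u=np.mgrid[:d.shape[0],:d.shape[1]]
    c=np.stack([(u-K[0,2])/K[0,0]*d,-(v-K[1,2])/K[1,1]*d,-d],-1)
    return c@Rc.T+o
def ray(u,v,K,o,Rc,z):
    r=Rc@np.array([(u-K[0,2])/K[0,0],-(v-K[1,2])/K[1,1],-1]); return o+r*(z-o[2])/r[2]
E
python3 - <<'E'
from h import *
a=[]
for n in("scene","top"):
    im,d,K,o,Rc,p=grab(n); print(n,{k:np.round(v,3).tolist() if not isinstance(v,str) else v for k,v in p.items()},(d>0).mean())
    cv2.imwrite(f"pics/{n}.png",im[:,:,::-1]); np.savez(n+".npz",im=im,d=d,K=K,o=o,Rc=Rc)
s=observe();print(s,arm.grasp_offset)
E
```

```text
scene {'camera_matrix': [[400.938, 0.0, 250.945], [0.0, 400.938, 190.807], [0.0, 0.0, 1.0]], 'origin': [1.087, -0.768, 0.799], 'rotation': [0.902, 0.315, 0.578]} 0.99591064453125
top {'camera_matrix': [[493.56, 0.0, 260.828], [0.0, 493.56, 190.111], [0.0, 0.0, 1.0]], 'origin': [0.355, 0.021, 1.864], 'rotation': [0.077, -0.08, -1.555]} 0.995880126953125
{'clock': 0.1, 'joints': array([-1.20658043,  0.43512738,  0.02502766,  1.57397085, -0.0115956 ,
        1.13400549, -0.07508166]), 'dq': array([-0.00050415, -0.00192509,  0.00117243, -0.00214915,  0.00087599,
       -0.0004117 ,  0.00082153]), 'joint_efforts': array([ 3.00552718e-03, -6.69123459e+01,  9.87585336e-01, -3.15147614e+01,
       -6.05264632e-02,  3.72595922e-02,  7.45858961e-05]), 'position': array([0.28115575, 0.55769784, 0.22605383]), 'ee_rot': array([-7.26743505e-01, -3.05620567e+00,  2.12968924e-03]), 'force': array([-0.35301992,  0.39390571,  0.64547949]), 'ft_torque': array([ 0.00775537,  0.02755556, -0.02258385]), 'gripper_force': 0.0, 'width': 1.0016685670952763} 0.0188
```

View pics/top.png

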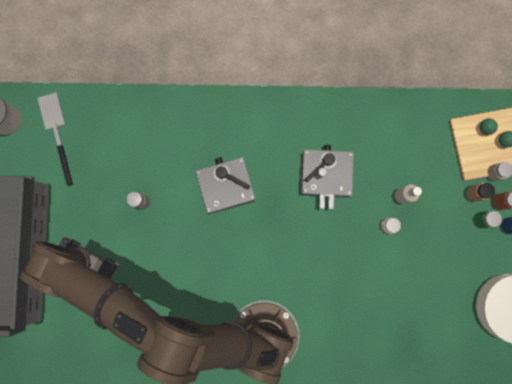

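View pics/scene.png

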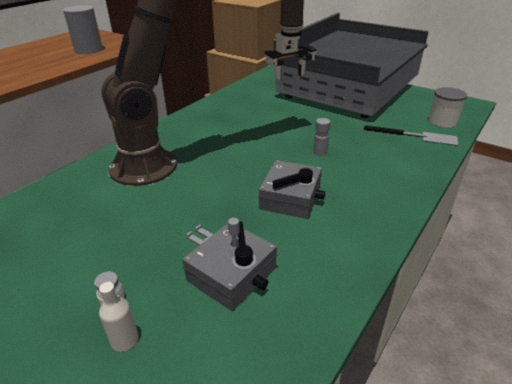

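The top view shows the locked box at about (328,172), with its fork at (326,202), pin head at (321,172) and handle running from hub (329,160) to lower left. The plain box is at (226,185) with its bar pointing to (247,187), which is on. The mill is at (138,200), the jar at (391,226) and the sauce at (408,194). The scene view agrees.

```bash
sed -i 's/Rc=np.array(p\["rotation"\])/Rc=R.from_rotvec(p["rotation"]).as_matrix()/' h.py
python3 - <<'E'
from h import *
for n in("top","scene"):
    im,d,K,o,Rc,p=grab(n); P=cloud(d,K,o,Rc); X=P.reshape(-1,3)
    c=im.reshape(-1,3).astype(int); grey=(abs(c[:,0]-c[:,1])<25)&(abs(c[:,1]-c[:,2])<25)&(c.min(1)>60)
    print(n,'table z',np.median(X[(c[:,1]>c[:,0]+25),2]))
    for nm,(x,y) in dict(lock=(.66,-.22),plain=(.62,.15)).items():
        near=np.hypot(X[:,0]-x,X[:,1]-y)<.2
        m=near&(abs(X[:,2]-.08)<.008)&grey
        q=X[m]; r=cv2.minAreaRect((q[:,:2]*1000).astype(np.float32)); print(nm,'top',m.sum(),np.median(q[:,2]),r)
        b=near&(c.max(1)<60)&(X[:,2]>.09)&(X[:,2]<.2); print(' handle z',np.percentile(X[b,2],[5,50,95]) if b.any() else 0, X[b].mean(0),b.sum())
        h=near&(X[:,2]>.135)&(X[:,2]<.19); print(' high',h.sum(),X[h].mean(0) if h.any() else 0)
im,d,K,o,Rc,p=grab("top")
cv2.imwrite("pics/c.png",cv2.resize(im[130:225,180:370,::-1],None,fx=4.2,fy=4.2,interpolation=cv2.INTER_CUBIC))
E
```

```text
top table z 0.0003127597452727837
lock top 1840 0.08045888221151887 ((575.7317504882812, -221.77574157714844), (181.7872772216797, 212.0841827392578), 87.90520477294922)
 handle z [0.10433282 0.1092006  0.11914303] [ 0.61765296 -0.18934066  0.11067698] 11
 high 55 [ 0.59025756 -0.19177873  0.15919084]
plain top 1783 0.08010462362722759 ((550.129638671875, 151.02224731445312), (160.84823608398438, 179.85922241210938), 17.01699447631836)
 handle z [0.10522087 0.11235847 0.11741582] [0.56270025 0.11451315 0.11163374] 16
 high 0 0
scene table z -7.913417430926994e-05
lock top 2949 0.07989649926953224 ((576.038818359375, -223.21240234375), (182.84133911132812, 214.17935180664062), 88.03459930419922)
 handle z [0.09448417 0.11190272 0.11535625] [ 0.63723126 -0.21620903  0.10980835] 406
 high 145 [ 0.59633116 -0.19902827  0.15271578]
plain top 1173 0.07989674818946191 ((551.6804809570312, 148.6246795654297), (158.4275665283203, 184.41357421875), 17.00859260559082)
 handle z [0.09183614 0.10738089 0.114624  ] [0.57932769 0.11982342 0.10535461] 350
 high 0 0
```

View pics/c.png

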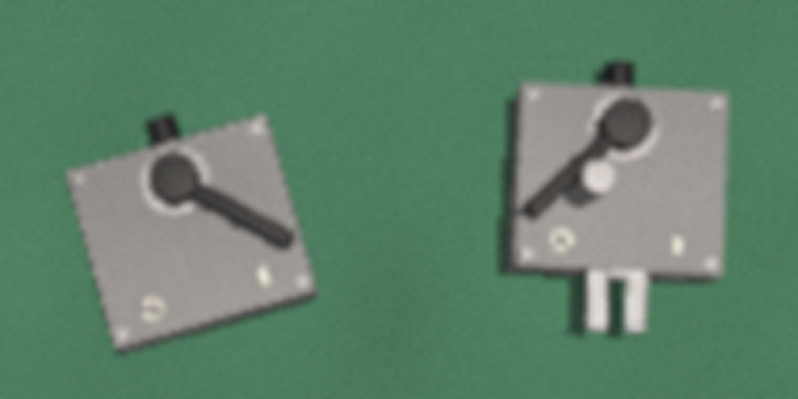

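The boxes measure right: tops at z=0.080, sizes 160×180, and lock box plus fork 210 mm. Box poses:
- **Plain box:** centre (0.551, 0.150), yaw 17°. Its pivot is about (0.594, 0.163).
- **Lock box:** centre (0.601, -0.2225), yaw -2°.

Next I move to the free side of the plain handle's bar.

Call:
{"method": "apply_moves", "body": {"commands": [[0,0.53,-0.8,0,0.087],[0,0.53,-0.8,0,0.087],[0,0.53,-0.8,0,0.087],[0,0.53,-0.8,0,0.087],[0,0.53,-0.8,0,0.087],[0,0.53,-0.8,0,0.087],[0,0.53,-0.8,0,0.087],[0,0.53,-0.8,0,0.087],[0,0.53,-0.8,0,0.087],[0,0.5,-0.8,0,0.087],[0,0,0,0,0],[0,0,0,0,0]], "newtons": 20}}

```text
clock: 1.75
position: [0.5972, 0.0784, 0.2264]
ee_rot: [-0.051, -3.14, -0.001]
force: [-0.2, 0.1, 0.5]
width: 0.007
gripper_force: 0.0
```

Call:
{"method": "apply_moves", "body": {"commands": [[0,0,0,-0.8,0],[0,0,0,-0.8,0],[0,0,0,-0.6,0],[0,0,0,0,0],[0,-0.35,0.03,0,0],[0,-0.33,0.11,0,0],[0,-0.29,0.19,0,0],[0,-0.24,0.25,0,0],[0,-0.17,0.3,0,0],[0,-0.09,0.33,0,0],[0,0,0.25,0,0],[0,0,0,0,0]]}}

```text
clock: 3.25
position: [0.5093, 0.1677, 0.0952]
ee_rot: [0.046, 3.141, 0.001]
force: [-1.3, -0.4, -0.3]
width: 0.006
gripper_force: 0.0
```

Call:
{"method": "apply_moves", "body": {"commands": [[0,0,-0.1,0.8,0],[0,0,0,0.8,0],[0,0,0,0.8,0],[60,0.1,-0.9,0,0],[60,0.1,-0.9,0,0],[60,0.1,-0.9,0,0],[60,0.1,-0.9,0,0],[60,0.1,-0.9,0,0],[60,0.1,-0.6,0,0],[60,0,0,0,0],[60,0,0,0,0]]}}

```text
clock: 4.62
position: [0.545, -0.1461, 0.2386]
ee_rot: [-0.051, -3.141, -0.001]
force: [-0.9, -0.0, -0.3]
width: 0.599
gripper_force: 0.0
```

```bash
python3 - <<'E'
from h import *
out=[]
for n in("wrist","top"):
    im,d,K,o,Rc,p=grab(n); out.append(im)
    P=cloud(d,K,o,Rc); X=P.reshape(-1,3)
    if n=="wrist":
        h=(abs(X[:,2]-.16)<.006)&(np.hypot(X[:,0]-.59,X[:,1]+.19)<.04); print(h.sum(),X[h].mean(0) if h.any() else 0)
        print(np.round(o,3)); np.savez("w1.npz",im=im,d=d,K=K,o=o,Rc=Rc)
print(observe()["position"])
cv2.imwrite("pics/w1.png",np.vstack([out[0],cv2.resize(out[1][130:225,180:370],(400,200),interpolation=2)]+[] if 0 else [np.hstack([cv2.resize(out[0],(400,300)),cv2.resize(out[1][130:225,180:370],(400,300),interpolation=2)])])[:,:,::-1])
E
```

```text
258 [ 0.58984189 -0.18434885  0.1597124 ]
[ 0.468 -0.142  0.398]
[ 0.54523377 -0.14505887  0.23872437]
```

View pics/w1.png

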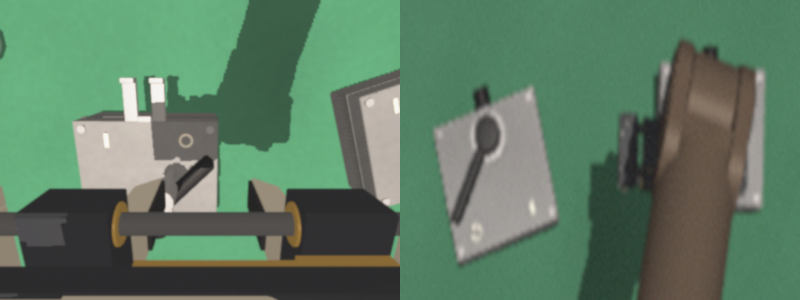

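The right panel shows the plain handle fully off, with its bar at about 150° in the world frame and pointing to the ring. In the wrist view the pin is partly hidden by the fingers, at about (172,190). I step forward so the wrist camera sees both pin and fork.

Call:
{"method": "apply_moves", "body": {"commands": [[60,0.8,-0.4,0.3,0],[60,0.8,-0.4,0.3,0],[60,0.3,0,0,0],[60,0,0,0,0],[60,0,0,0,0]]}}

```text
clock: 5.35
position: [0.6585, -0.1933, 0.2745]
ee_rot: [-0.048, -3.14, -0.001]
force: [-0.0, 0.2, 0.3]
width: 0.603
gripper_force: 0.0
```

```bash
python3 - <<'E'
from h import *
print(observe()["position"])
im,d,K,o,Rc,p=grab("wrist"); np.savez("w2.npz",im=im,d=d,K=K,o=o,Rc=Rc)
P=cloud(d,K,o,Rc);X=P.reshape(-1,3)
h=(abs(X[:,2]-.16)<.006)&(np.hypot(X[:,0]-.59,X[:,1]+.19)<.04); q=X[h]
print('head',h.sum(),q.mean(0),np.ptp(q,0),cv2.minEnclosingCircle((q[:,:2]*1000).astype(np.float32)))
f=(abs(X[:,2]-.08)<.006)&(X[:,0]<.515)&(abs(X[:,1]+.22)<.06); q=X[f]
if len(q):print('fork',f.sum(),cv2.minAreaRect((q[:,:2]*1000).astype(np.float32)),q.mean(0))
f=(abs(X[:,2]-.08)<.006)&(abs(X[:,0]-.6)<.13)&(abs(X[:,1]+.22)<.12); q=X[f]
print('box',cv2.minAreaRect((q[:,:2]*1000).astype(np.float32)))
t=np.load("top.npz"); T=imaging.camera_params("top"); Rt=R.from_rotvec(T["rotation"]).as_matrix()
print('top head',ray(322.4,171.9,t["K"],t["o"],Rt,.16))
cv2.imwrite("pics/w2.png",im[:,:,::-1])
E
```

```text
[ 0.65854886 -0.19327915  0.2744606 ]
head 939 [ 0.5915544  -0.19362989  0.16073641] [0.02744671 0.0274048  0.0052457 ] ((591.75439453125, -193.6360321044922), 13.954779624938965)
fork 880 ((503.69671630859375, -219.5400848388672), (50.351375579833984, 22.652620315551758), 89.78536224365234) [ 0.50405758 -0.21982263  0.08087523]
box ((586.69970703125, -222.86863708496094), (180.70591735839844, 188.20697021484375), 87.84855651855469)
top head [ 0.5918881  -0.19465645  0.16      ]
```

View pics/w2.png

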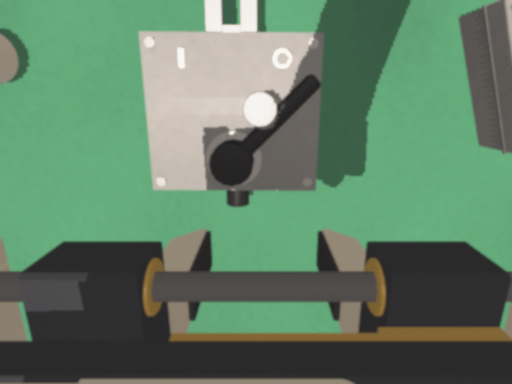

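The pin head is clear at pixel (260,109), which is (0.5918, -0.1938) and 28 mm wide, matching its size. The fork's centre line is at y=-0.2195, so the notch is about (0.500, -0.2195). Now the grasp.

Call:
{"method": "apply_moves", "body": {"commands": [[60,-0.56,-0.01,0,0],[60,-0.56,0,0,0],[60,0,0,-0.8,0],[60,0,0,-0.8,0],[60,0,0,-0.5,0],[60,0,0,-0.34,0],[60,0,0,0,0]]}}

```text
clock: 6.28
position: [0.5904, -0.1941, 0.1274]
ee_rot: [-0.05, -3.138, -0.001]
force: [-1.1, -1.1, 0.3]
width: 0.607
gripper_force: 0.0
```

Call:
{"method": "apply_moves", "body": {"commands": [[20,0,0,0,0],[10,0,0,0,0],[0,0,0,0,0],[0,0,0,0,0],[0,0,0,0,0]], "newtons": 30}}

```text
clock: 6.9
position: [0.5926, -0.1949, 0.129]
ee_rot: [0.05, 3.14, -0.0]
force: [-1.3, 0.1, 5.8]
width: 0.303
gripper_force: 30.0
```

Call:
{"method": "apply_moves", "body": {"commands": [[0,0,0,0.2,0],[0,0,0,0.3,0],[0,0,0,0.3,0],[0,0,0,0.4,0],[0,0,0,0,0]]}}

```text
clock: 7.52
position: [0.5933, -0.1954, 0.2031]
ee_rot: [0.05, 3.137, -0.001]
force: [0.6, -0.5, -1.4]
width: 0.297
gripper_force: 30.0
```

Call:
{"method": "apply_moves", "body": {"commands": [[0,-0.35,-0.1,0,0],[0,-0.4,-0.11,0,0],[0,-0.4,-0.11,0,0],[0,-0.38,-0.1,0,0],[0,0,0,0,0],[0,0,0,0,0]]}}

```text
clock: 8.28
position: [0.5007, -0.2197, 0.2002]
ee_rot: [0.05, 3.141, 0.0]
force: [0.2, -0.4, -0.8]
width: 0.299
gripper_force: 30.0
```

```bash
python3 - <<'E'
from h import *
s=observe();print(s["position"],s["width"],s["force"])
o3=[]
for n in("wrist","scene"):
    im,d,K,o,Rc,p=grab(n); P=cloud(d,K,o,Rc);X=P.reshape(-1,3)
    if n=="scene":
        f=(abs(X[:,2]-.08)<.004)&(X[:,0]<.515)&(abs(X[:,1]+.22)<.06);q=X[f]
        print('fork',f.sum(),cv2.minAreaRect((q[:,:2]*1000).astype(np.float32)) if len(q) else 0)
        # pin shank points
        f=(X[:,2]>.105)&(X[:,2]<.175)&(np.hypot(X[:,0]-s["position"][0],X[:,1]-s["position"][1])<.025);q=X[f]
        for a in np.arange(.105,.176,.01):
            m=abs(q[:,2]-a)<.005
            if m.any(): print(round(a,3),m.sum(),q[m].mean(0).round(4))
        im=cv2.resize(im[140:290,130:330],(600,450),interpolation=2); cv2.imwrite("pics/s3.png",im[:,:,::-1])
E
```

```text
[ 0.50071927 -0.21971074  0.20023594] 0.298516601604057 [ 0.17851315 -0.3720831  -0.81413664]
fork 167 ((-68.4700927734375, -196.03598022460938), (51.462562561035156, 1167.54443359375), 87.45277404785156)
0.125 9 [ 0.5039 -0.2222  0.1273]
0.135 14 [ 0.5048 -0.2225  0.1361]
0.145 14 [ 0.5034 -0.222   0.1445]
0.155 14 [ 0.5039 -0.2221  0.1554]
0.165 16 [ 0.5036 -0.2215  0.1654]
0.175 5 [ 0.5034 -0.2229  0.1722]
```

View pics/s3.png

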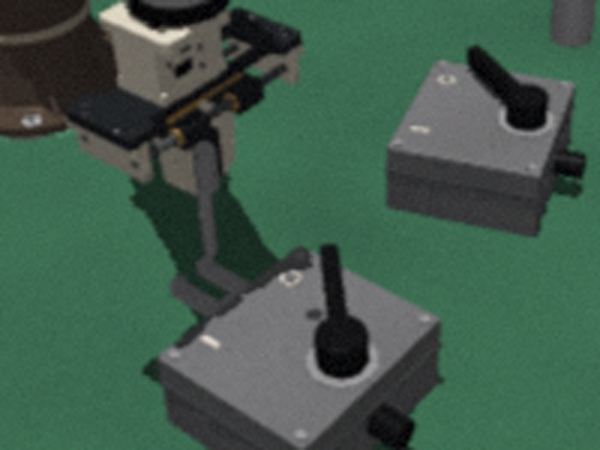

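The pin hangs vertically from the gripper over the slot (tip at about pixel (208,262), fork at (205,285)), and both handles are off. Now I lower it.

Call:
{"method": "apply_moves", "body": {"commands": [[0,0,0,-0.4,0],[0,0,0,-0.4,0],[0,0,0,-0.2,0],[0,0,0,0,0],[0,0,0,0,0]]}}

```text
clock: 9.0
position: [0.5009, -0.2202, 0.1411]
ee_rot: [0.05, 3.14, -0.0]
force: [0.8, -0.3, -1.1]
width: 0.295
gripper_force: 30.0
```

Call:
{"method": "apply_moves", "body": {"commands": [[0,0,0,-0.25,0],[0,0,0,-0.25,0],[0,0,0,-0.2,0],[0,0,0,-0.12,0],[0,0,0,0,0],[0,0,0,0,0]]}}

```text
clock: 9.75
position: [0.5005, -0.2202, 0.0914]
ee_rot: [0.05, 3.141, -0.0]
force: [0.4, -0.2, -1.4]
width: 0.296
gripper_force: 30.0
```

Call:
{"method": "apply_moves", "body": {"commands": [[0,0,0,-0.04,0],[0,0,0,-0.03,0],[0,0,0,0,0],[0,0,0,0,0]]}}

```text
clock: 10.25
position: [0.5004, -0.2201, 0.0871]
ee_rot: [0.05, 3.141, -0.0]
force: [0.7, 0.6, -0.3]
width: 0.295
gripper_force: 30.0
```

Call:
{"method": "apply_moves", "body": {"commands": [[33,0,0,0,0],[40,0,0,0,0],[55,0,0,0,0],[60,0,0,0,0],[60,0,0,0,0],[60,0,0,0.3,0],[60,0,0,0.7,0],[60,0,0,0.8,0],[60,0,0,0.8,0],[60,0,0,0,0]]}}

```text
clock: 11.5
position: [0.5022, -0.221, 0.2467]
ee_rot: [0.05, 3.134, -0.003]
force: [-0.0, -0.6, -0.5]
width: 0.6
gripper_force: 0.0
```

```bash
python3 - <<'E'
from h import *
s=observe();print(s["position"],s["width"])
im,d,K,o,Rc,p=grab("scene"); P=cloud(d,K,o,Rc);X=P.reshape(-1,3)
f=(X[:,2]>.084)&(X[:,2]<.135)&(np.hypot(X[:,0]-.5,X[:,1]+.22)<.03);q=X[f]
print(f.sum(),q.max(0),np.median(q[q[:,2]>.113],0))
cv2.imwrite("pics/s4.png",cv2.resize(im[140:290,130:330],(600,450),interpolation=2)[:,:,::-1])
E
```

```text
[ 0.50224486 -0.22101664  0.24674501] 0.5999247312130973
162 [ 0.51550264 -0.20662502  0.12152708] [ 0.50310521 -0.22198875  0.1173172 ]
```

View pics/s4.png

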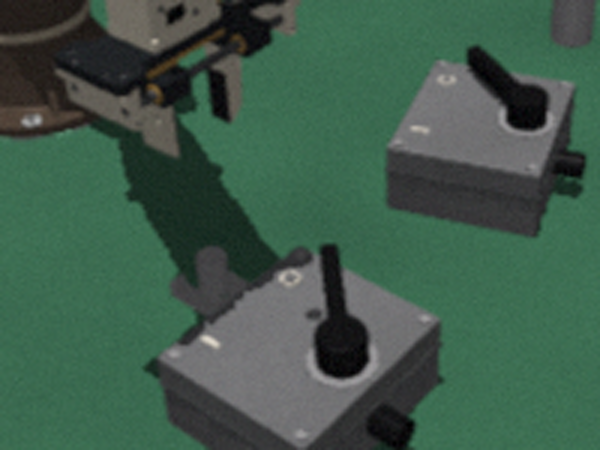

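The pin hangs in the notch with its head top at 0.117 m, near pixel (210,265). Both handles are still off. Next I turn the griddle handle on.

Call:
{"method": "apply_moves", "body": {"commands": [[0,0.69,0.44,0,0],[0,0.69,0.44,0,0],[0,0.7,0.44,0,0],[0,0,0,0,0],[0,0,0,-0.8,0],[0,0,0,-0.8,0],[0,0,0,-0.7,0],[0,0,0,-0.23,0],[0,0,0,0,0]]}}

```text
clock: 12.68
position: [0.6243, -0.1412, 0.0905]
ee_rot: [-0.051, -3.139, 0.0]
force: [-0.0, -0.0, 0.6]
width: 0.003
gripper_force: 0.0
```

Call:
{"method": "apply_moves", "body": {"commands": [[0,-0.33,-0.12,0,0],[0,-0.29,-0.19,0,0],[0,-0.23,-0.26,0,0],[0,-0.16,-0.3,0,0],[0,-0.08,-0.33,0,0],[0,0,-0.35,0,0],[0,0.07,-0.31,0,0],[0,0,0,0,0],[0,0,0,0,0]]}}

```text
clock: 13.8
position: [0.5641, -0.2518, 0.0908]
ee_rot: [-0.049, -3.141, -0.001]
force: [0.2, 0.5, -0.6]
width: 0.006
gripper_force: 0.0
```

Call:
{"method": "apply_moves", "body": {"commands": [[0,0,0.1,0.3,0],[0,0,0,0.9,0],[0,0,0,0.9,0],[0,0,0.9,0.2,0],[0,0,0.9,0,0],[0,0,0.9,0,0],[0,0,0.9,0,0],[0,0,0,0,0],[0,0,0,0,0]]}}

```text
clock: 14.92
position: [0.5638, -0.0301, 0.2301]
ee_rot: [0.048, 3.14, -0.0]
force: [-0.1, -0.6, -0.6]
width: 0.004
gripper_force: 0.0
```

```bash
python3 - <<'E'
from h import *
s=observe();print(s["position"],s["force"])
im,d,K,o,Rc,p=grab("scene"); P=cloud(d,K,o,Rc);X=P.reshape(-1,3)
f=(X[:,2]>.084)&(X[:,2]<.135)&(np.hypot(X[:,0]-.5,X[:,1]+.22)<.03);q=X[f]
print(f.sum(),q.max(0),np.median(q[q[:,2]>.113],0))
c=im.reshape(-1,3)
for nm,pv in (("lock",(.646,-.2243)),("plain",(.5935,.1632))):
    r=np.hypot(X[:,0]-pv[0],X[:,1]-pv[1]); b=(c.max(1)<70)&(abs(X[:,2]-.112)<.005)&(r<.125)&(r>.035)
    v=X[b,:2].mean(0)-pv; print(nm,b.sum(),np.degrees(np.arctan2(v[1],v[0]))%360)
cv2.imwrite("pics/s5.png",cv2.resize(im[140:290,130:330],(600,450),interpolation=2)[:,:,::-1])
E
```

```text
[ 0.56382057 -0.03013956  0.23014529] [-0.06571661 -0.58410974 -0.5565751 ]
159 [ 0.51609305 -0.20729814  0.12032215] [ 0.50253978 -0.22194219  0.11765118]
lock 163 226.42467492301532
plain 67 154.5154029602965
```

View pics/s5.png

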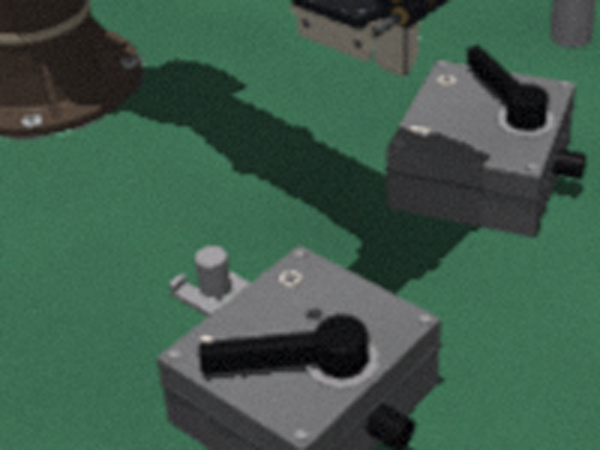

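The picture shows the griddle handle on (bar end at (205,355), about 226° against 223° expected). The plain handle is off (about 154° against 152°). The pin is upright in the fork at (212,270) and the arm is clear, so I hand in.

```bash
python3 -c "
from cell import arm; print(arm.sign_off())"
```

```text
the job is handed in; nothing more can be done
None
```

I turned the plain box off, hung the pin in the notch, then turned the griddle switch on, and handed the job in at about 15 s; the last picture showed all three as required, but the sign-off returned no verdict.

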